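# Unlock the honing wheel's dead-man lever and hold it at slow speed

## Task

The honing wheel's dead-man hand lever is locked by a steel hasp lying across its wooden pad: swing the hasp up off its catch and right over to the other side, well past upright, leaving the lever alone meanwhile. Then press the pad down with the fingertips until it is level with the top of the small steel post beside it (half of its travel, the slow speed; never push it down to the bottom) and finish while still holding it there: do not let go. Leave the other things on the bench where they are.

Things in the scene. Friction and masses are not known exactly. Their poses are not given: they have to be found in the camera images.
- control: Hand control fixed to the bench: grey base plate 230 (x) x 150 (y) x 12 mm. Origin: centre of the plate's underside, z up; yaw within 0.4 rad. In its frame (mm): lever pivot at x 85, z 55, lever pointing to -x; hasp hinge post (36 x 12, top z 92) at x -60, y 50; catch post (26 x 14, top z 92, its wire loop to z 109) at x -60, y -45. The shut hasp bridges these posts over the lever's pad.
- lever (a joint): Lever angle, rad: 0 = up at rest (tilted 0.18, its -x end high), 0.18 = level with the index post's top, 0.36 = bottom stop. The pad's centre is 155 mm from the pivot, so it sinks about 28 mm to level, 56 mm to the bottom. A spring lifts it: at the pad's centre about 4 N to start it, 8 N at level, 12 N at the bottom.
- lever_pad (a point): Centre of the top face of the lever's pale wooden pad, 70 (x) x 40 (y) x 12 mm; moves with the lever. About 89 mm above the bench at rest, 61 mm when the lever is level; about x -70, y 0 in the control's frame. Its axes: x along the lever towards the pivot, z out of the pad.
- post_top (a point): Centre of the top of the index post, a fixed upright steel pin 10 mm in diameter, top 61 mm above the bench, at x -90, y -36 mm in the control's frame, 11 mm beside the pad's edge.
- hasp (a joint): Hasp's angle, rad: 0 = shut, lying level over the catch; grows as its free end swings up and over towards the control's +y side; 1.57 = upright; 2.75 = stop, folded back out over the +y side, 0.4 rad above level. Starts between 0 and 0.3. A stiff hinge: it stays where it is left; about 1 to 2 N at the ball moves it.
- hasp_hinge (a point): Middle of the hasp's hinge axis, which runs along the control's x: at x -60, y +45, z 98.5 mm in the control's frame. Fixed.
- hasp_ball (a point): Centre of the 20 mm steel ball knob to grip, on a stem 8 mm thick at the hasp's free end; moves with it. The hasp: steel strap 28 mm wide, 5 thick, 124 long from the hinge, slotted; its last 18 mm, under the ball, are 14 wide. The ball's centre is 113 mm along the strap from the hinge axis and 28 mm above the strap's middle plane: 126 mm above the bench when shut.
- chisel_wide: Bystander: wood-handled chisel, 255 mm long, 29 mm thick, lying beside the control on its -y side. Origin on the bench under the handle's middle, x along the blade.
- chisel_narrow: Bystander: narrow chisel, 265 mm long, lying at the right. Origin on the bench under the handle's middle.
- mallet: Bystander: turned wooden mallet standing on its head, 92 mm in diameter, 213 mm tall, at the left. Origin at the centre of its underside.
- glue: Bystander: standing white glue bottle, 60 mm in diameter, 170 mm tall, at the left. Origin at the centre of its underside.
- offcut: Bystander: wood offcut 70 x 45 x 30 mm lying beside the control on its +y side. Origin at the centre of its underside.
- knife: Bystander: carving knife, 180 mm long, 18 mm thick, at the right near the robot. Origin under it, 45 mm from the handle's middle towards the blade.
- blank: Bystander: wooden carving blank 75 x 75 x 120 mm standing at the right. Origin at the centre of its underside.

How it is judged:
On the way, in this order (a step that is already met when the one before it is completed fails the run):
1. the hasp is swung off its catch and over to the other side, the lever still up (value of joint hasp above 2.2 rad and value of joint lever below 0.05 rad), for 0.2 s.
2. the lever is pressed to half of its travel, level with the index post (value of joint lever between 0.145 and 0.215 rad and value of joint hasp above 2.2 rad), for 0.4 s.
At the end, for the whole second after the job is handed in: Through the last second the fingers press on the lever with more than 3 N and keep it still at 0.145 to 0.215 rad (pad level with the post within about 5 mm), with the hasp swung over beyond 2.2 rad (all of step 2 and contact force between the fingers and lever above 3 N and velocity of joint lever between -0.05 and 0.05 rad/s); the arm keeps its last pose, push and grip.
It fails at once if the lever is pushed down to its bottom stop (value of joint lever above 0.335 rad).
It fails at once if the lever is pressed before the hasp is off (value of joint hasp below 1.57 rad and value of joint lever above 0.08 rad).
It fails at once if another thing on the bench is shifted by more than 30 mm (distance of any of chisel_wide, chisel_narrow, mallet, glue, offcut, knife, blank from where it was at the start of the episode above 0.03 m).
It also fails if it takes over 58 s, if anything falls off the work surface, if the arm or the gripper's body presses on something with over 40 N, if the wrist force passes 120 N, or if a joint passes its speed limit or range.

## Robot

A 7-joint arm with a two-finger parallel gripper is mounted at the origin on the work surface. World frame = base frame: x ahead of the robot, y to its left, z up, the work surface at z = 0. Lengths are in m, angles in rad, forces in N, time in s.
With the tool pointing down it reaches from about 0.425 to 0.875 m from the base axis. Payload 8.4 kg.
Tool frame: the origin (TCP) lies at the very end of the fingers, on their centre line; the grasp point (between the pads) lies 19 mm behind it; z points along the fingers, y is the line along which they close (so a half turn about z gives the same grasp; the last joint's range is limited). The gripper opens to 87 mm and grips with 3 to 60 N. Pads are 19 mm wide; open, the fingers measure 117 mm over their backs; the gripper's body (75 mm by 190 mm) begins 51 mm behind the grasp point.
Start: joints at [1.023, 0.333, 0.04, 1.465, -0.013, 1.343, -0.059], TCP at [0.282, -0.586, 0.194] pointing down, gripper open.
Joint ranges: [-2.58, 2.58], [-0.38, 2.09], [-1.3, 1.39], [0.25, 2.4], [-1.5, 4.64], [0.08, 2.09], [-2.65, 2.65]. Speed limits (rad/s): [2.22, 2.22, 2.79, 2.79, 3.14, 3.14, 3.14].

## Interface

Orientations are given as a unit quaternion [w, x, y, z].
In Python, from station import * gives the robot as it stands.
- The arm moves only by the tool step_arm, never from a script. Its argument "commands" is a list that holds one entry, the list of rows, each a list of 7 numbers: the opening, from -1 (shut) to 1 (fully open), then the shift along the tool's x, y, z normalised to -1 to 1, where 1 is 10 cm, then the turn, a rotation vector about the tool's x, y, z normalised to -1 to 1, where 1 is 90 degrees. In form: [[[fingers, dx, dy, dz, rx, ry, rz], ...]]. A call has 1 to 10 rows; each row is the pose to reach, as a shift and turn from the pose commanded when the call began, along the tool's axes at that moment; what a row does not reach only later rows make up. A row lasts 1/12 s, in which the tool goes at most 41.7 mm and 7.16 degrees, less where a joint would pass 70% of its speed; a pose out of reach is approached as far as the arm can. A call with a number of a shift or a turn outside -1 to 1 is refused whole. A call with a gripper value outside its range is refused whole. The fingers move at their own pace and stop on an object; "force" is the grip in N (left out, the last holds). Time passes only in rows, so rows that repeat a pose let the fingers close. It gives the time, the measured TCP pose, the force, the opening and the grip force at its end, in the units of the state.
- get_obs(): the state, without advancing time (a new reading comes with each control period).
- capture(name): name is "scene" or "side" or "wrist"; returns the picture (384x512x3 uint8, blue, green, red); there is no depth.
- calibration(name): a dict with "fx", "fy", "cx", "cy" (pixels), "R" (3x3) and "t" (3): a world point X has camera coordinates R X + t. Camera axes: x right, y down, z forward; pixel columns grow to the right and rows downward; lengths in m; the calibration is good to about 2 mm. A picture is of the moment at which its call begins: read the wrist's pose just before it. calibration takes no time and is no camera call; for the wrist camera it gives the pose at the moment of the call.
- job_done(): hands the job in; it is judged then, once.
The state is a dict: "time_s": time; "joint_positions": joint angles; "qvel": joint speeds; "joint_torque": joint torques, N m; "tool_pos": TCP position; "tool_rot": TCP orientation; "ft_force": force on the tool from outside, world axes, zero at the start; "ft_torque": the same for the moment, N m; "grip_width": finger opening in m; "finger_force": force on a finger pad.
Only numpy, scipy, OpenCV 4.12 (cv2) and the standard library are available. Lean on these libraries where they do the work, as an engineer would, in place of code of your own. Each camera call takes 0.05 s, during which the arm holds its last target. There are 200 camera calls.

## Working session

There is one attempt and no reset: what is moved stays moved. The work goes in short steps, Python scripts to look and compute and a tool call to move; the robot and the scene stay as the last step left them, time stands still between calls to the robot, and variables do not carry over. Pictures are saved under pics/ and viewed, at most 10 in all, crops included, and the job is handed in when it is done.

Besides the shell and the picture viewer there is one more tool, called by a JSON object that holds its "name" and its "arguments". step_arm: Moves the arm, as the interface text tells. Its arguments: {"type":"object","properties":{"commands":{"type":"array"},"force":{"type":"number"}},"required":["commands"]}

```bash
mkdir -p pics
python3 - <<'E'
from station import *
import cv2,numpy as np
for n in("scene","side"):
    cv2.imwrite(f"pics/{n}0.png",capture(n)); c=calibration(n); print(n,{k:np.round(v,3).tolist() for k,v in c.items()})
o=get_obs();print(o['time_s'],o['tool_pos'],o['tool_rot'],o['grip_width'])
E
```

```text
scene {'fx': 490.746, 'fy': 490.746, 'cx': 265.183, 'cy': 194.04, 'R': [[0.796, 0.606, -0.008], [0.501, -0.665, -0.553], [-0.34, 0.436, -0.833]], 't': [-0.403, -0.207, 1.794]}
side {'fx': 364.76, 'fy': 364.76, 'cx': 252.05, 'cy': 192.192, 'R': [[-1.0, -0.025, -0.014], [-0.008, 0.702, -0.712], [0.028, -0.712, -0.702]], 't': [0.496, 0.091, 1.306]}
0.1 [ 0.28181162 -0.58522799  0.19364997] [-7.00399073e-04  9.74932338e-01  2.22500358e-01 -1.93819155e-04] 0.08702628053711563
```

View pics/scene0.png

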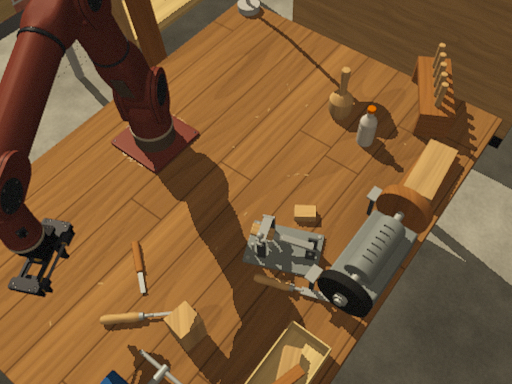

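View pics/side0.png

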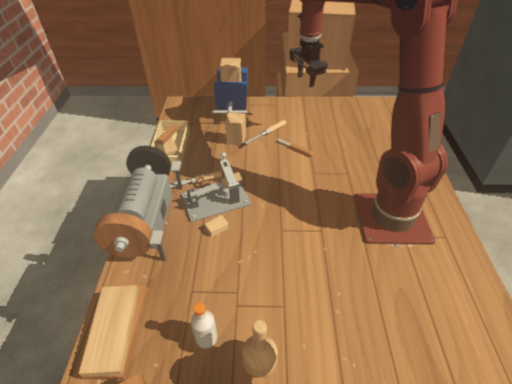

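The control is at about (285,245) in the scene view and (215,195) in the side view, with the offcut and the chisel beside it. I'll enlarge both areas.

Run:
```python
import cv2,numpy as np
a=cv2.imread("pics/scene0.png")[195:310,230:345];b=cv2.imread("pics/side0.png")[145:245,165:265]
f=lambda i,s:cv2.resize(i,None,fx=s,fy=s,interpolation=cv2.INTER_CUBIC)
A=f(a,4);B=f(b,3.4)
o=np.zeros((460,800,3),np.uint8);o[:A.shape[0],:A.shape[1]]=A;o[:B.shape[0],460:800]=B
cv2.imwrite("pics/c0.png",o)
```

```text
(no output)
```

View pics/c0.png

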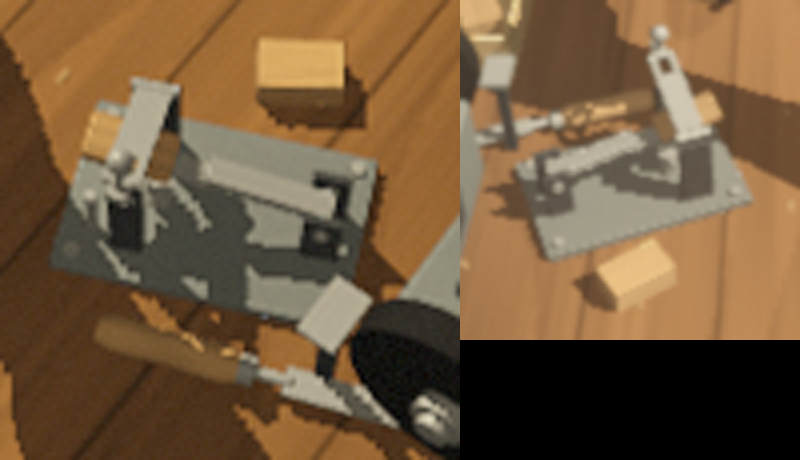

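The enlargement shows the plate corners in scene at (243,261), (254.5,220.5) and (324.5,235), with the ball at (260,234.5). In side the ball is at (223.5,154.7), and the corners are at (192,221.5), (251,204.4) and (181,193.5).

```bash
cat > h.py <<'E'
from station import *
import numpy as np,cv2
def ray(c,p):
    R=np.array(c["R"]);t=np.array(c["t"]);d=R.T@np.array([(p[0]-c["cx"])/c["fx"],(p[1]-c["cy"])/c["fy"],1.]);return -R.T@t,d/np.linalg.norm(d)
def onz(c,p,z):
    o,d=ray(c,p);return o+d*(z-o[2])/d[2]
def tri(c1,p1,c2,p2):
    o1,d1=ray(c1,p1);o2,d2=ray(c2,p2)
    s=np.linalg.lstsq(np.c_[d1,-d2],o2-o1,rcond=None)[0]
    a,b=o1+s[0]*d1,o2+s[1]*d2;return (a+b)/2,np.linalg.norm(a-b)
def proj(c,X):
    p=np.array(c["R"])@X+np.array(c["t"]);return np.array([c["fx"]*p[0]/p[2]+c["cx"],c["fy"]*p[1]/p[2]+c["cy"]])
E
python3 - <<'E'
from h import *
np.set_printoptions(precision=4,suppress=True)
s=calibration("scene");d=calibration("side")
S={k:onz(s,p,.012) for k,p in {'-x-y':(243,261.2),'-x+y':(254.5,220.5),'+x+y':(324.5,235)}.items()}
D={k:onz(d,p,.012) for k,p in {'+x+y':(192.1,221.5),'-x+y':(250.9,204.4),'+x-y':(181.2,193.5)}.items()}
print(S,D)
b,e=tri(s,(260,234.5),d,(223.5,154.7));print("ball",b,e)
v=S['+x+y']-S['-x+y'];w=D['+x+y']-D['-x+y'];print(np.linalg.norm(v),np.linalg.norm(w),np.arctan2(v[1],v[0]),np.arctan2(w[1],w[0]),np.linalg.norm(S['-x-y']-S['-x+y']))
for c in((S['-x-y']+S['+x+y'])/2,(D['-x+y']+D['+x-y'])/2):
    print("centre",c)
    for y in(np.arctan2(v[1],v[0]),np.arctan2(w[1],w[0])):
        R=np.array([[np.cos(y),-np.sin(y)],[np.sin(y),np.cos(y)]]);print(R.T@(b-c)[:2])
E
```

```text
{'-x-y': array([ 0.5725, -0.1992,  0.012 ]), '-x+y': array([ 0.5118, -0.0642,  0.012 ]), '+x+y': array([0.721 , 0.0271, 0.012 ])} {'+x+y': array([0.7072, 0.0376, 0.012 ]), '-x+y': array([ 0.5015, -0.0482,  0.012 ]), '+x-y': array([ 0.7689, -0.1022,  0.012 ])}
ball [ 0.6047 -0.1566  0.1568] 0.006493455989733832
0.22832466196218318 0.2228801093826941 0.4114840595304767 0.39516464622204595 0.14805935814330773
centre [ 0.6468 -0.086   0.012 ]
[-0.0668 -0.0479]
[-0.066 -0.049]
centre [ 0.6352 -0.0752  0.012 ]
[-0.0605 -0.0624]
[-0.0595 -0.0634]
```

{"name": "step_arm", "arguments": {"commands": [[[1,0.95,-0.5,-0.3,0,0,0],[1,0.95,-0.5,-0.3,0,0,0],[1,0.95,-0.5,-0.3,0,0,0],[1,0.95,-0.5,-0.3,0,0,0]]]}}

```text
time_s: 0.43
tool_pos: [0.352, -0.4941, 0.2263]
tool_rot: [0.0, 0.974, 0.227, 0.002]
ft_force: [0.9, -0.2, 0.3]
grip_width: 0.0868
finger_force: 0.0
```

{"name": "step_arm", "arguments": {"commands": [[[1,0.95,-0.5,-0.3,0,0,0],[1,0.95,-0.5,-0.3,0,0,0],[1,0.95,-0.5,-0.3,0,0,0],[1,0.95,-0.5,-0.3,0,0,0]]]}}

```text
time_s: 0.77
tool_pos: [0.4153, -0.4074, 0.2563]
tool_rot: [0.0, 0.974, 0.227, 0.002]
ft_force: [0.7, 0.5, -0.2]
grip_width: 0.0867
finger_force: 0.0
```

{"name": "step_arm", "arguments": {"commands": [[[1,0.95,-0.5,0,0,0,0],[1,0.95,-0.5,0,0,0,0],[1,0.95,-0.5,0,0,0,0],[1,0.95,-0.5,0,0,0,0]]]}}

```text
time_s: 1.1
tool_pos: [0.4775, -0.3207, 0.2541]
tool_rot: [-0.001, 0.974, 0.227, 0.001]
ft_force: [0.8, 0.7, 0.3]
grip_width: 0.0869
finger_force: 0.0
```

{"name": "step_arm", "arguments": {"commands": [[[1,0.95,-0.5,0,0,0,0],[1,0.95,-0.5,0,0,0,0],[1,0.95,-0.5,0,0,0,0],[1,0.95,-0.5,0,0,0,0]]]}}

```text
time_s: 1.43
tool_pos: [0.5407, -0.2343, 0.2539]
tool_rot: [-0.001, 0.974, 0.227, 0.001]
ft_force: [-0.2, 0.3, -0.7]
grip_width: 0.0873
finger_force: 0.0
```

{"name": "step_arm", "arguments": {"commands": [[[1,0.4,-0.47,0,0,0,-0.485],[1,0.4,-0.47,0,0,0,-0.485],[1,0.4,-0.47,0,0,0,-0.485],[1,0.4,-0.47,0,0,0,-0.485],[1,0.4,-0.47,0,0,0,-0.485],[1,0.4,-0.47,0,0,0,-0.485],[1,0.4,-0.47,0,0,0,-0.485],[1,0.4,-0.47,0,0,0,-0.485]]]}}

```text
time_s: 2.1
tool_pos: [0.5529, -0.1816, 0.2541]
tool_rot: [-0.0, 0.823, 0.568, -0.0]
ft_force: [0.7, -0.6, -0.4]
grip_width: 0.0873
finger_force: 0.0
```

{"name": "step_arm", "arguments": {"commands": [[[1,0,0,0,0,0,-0.485],[1,0,0,0,0,0,-0.485],[1,0,0,0,0,0,-0.485],[1,0,0,0,0,0,-0.485],[1,0,0,0,0,0,-0.485],[1,0,0,0,0,0,-0.485],[1,0,0,0,0,0,-0.485],[1,0,0,0,0,0,-0.485]]]}}

```text
time_s: 2.77
tool_pos: [0.5531, -0.1812, 0.2543]
tool_rot: [-0.0, 0.554, 0.832, -0.0]
ft_force: [0.6, -0.2, 0.1]
grip_width: 0.0867
finger_force: 0.0
```

Run:
```python
from h import *
np.set_printoptions(precision=4,suppress=True)
o=get_obs();c=calibration("wrist");im=capture("wrist")
from scipy.spatial.transform import Rotation as Ro
print(o['time_s'],o['tool_pos'],Ro.from_quat(np.roll(o['tool_rot'],-1)).as_matrix(),o['joint_positions'])
cv2.imwrite("pics/w1.png",im)
print(c)
b=np.array([.606,-.156,.157]);print(proj(c,b))
```

```text
2.7667 [ 0.5531 -0.1812  0.2543] [[-0.3854  0.9228 -0.0003]
 [ 0.9228  0.3854  0.0001]
 [ 0.0002 -0.0002 -1.    ]] [ 0.5879  0.1982 -0.4063  1.5258  0.0786  1.434   0.5736]
{'fx': 330.6901993685996, 'fy': 330.6901993685996, 'cx': 252.4299320415748, 'cy': 187.49855289940223, 'R': array([[ 0.9229,  0.3851,  0.0001],
       [ 0.3679, -0.8819,  0.2948],
       [ 0.1136, -0.272 , -0.9556]]), 't': array([-0.4398, -0.415 ,  0.337 ])}
[318.2756 178.4278]
```

View pics/w1.png

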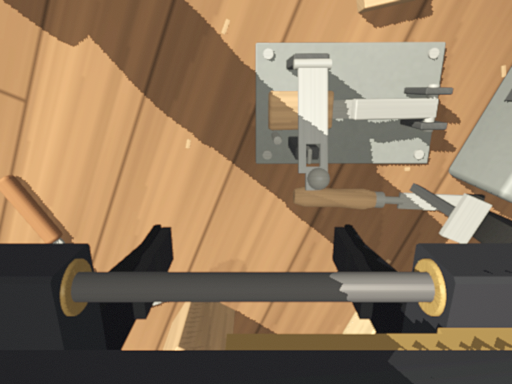

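The wrist view shows the ball at (318.5,178.5), where I predicted it. The plate is square to the tool, with corners at (256,42), (445,42) and (257,163).

Run:
```python
from h import *
np.set_printoptions(precision=4,suppress=True)
c=calibration("wrist");s=calibration("scene");d=calibration("side")
A=onz(c,(256,42),.012);B=onz(c,(445,42),.012);C=onz(c,(257,163),.012)
print(np.linalg.norm(A-B),np.linalg.norm(A-C),(B+C)/2,np.arctan2(*(B-A)[[1,0]]))
b1=tri(c,(318.5,178.5),s,(260,234.5));b2=tri(c,(318.5,178.5),d,(223.5,154.7));print(b1,b2)
o=get_obs();y=.3957;R=np.array([[np.cos(y),-np.sin(y)],[np.sin(y),np.cos(y)]])
ctr=((B+C)/2)[:2]
for b in(b1[0],b2[0]):print("in control",R.T@(b[:2]-ctr),"tool in control",R.T@(o['tool_pos'][:2]-ctr))
```

```text
0.22777407276706305 0.14919465274995977 [ 0.6398 -0.0817  0.012 ] 0.3947096607601948
(array([ 0.6071, -0.1558,  0.1554]), np.float64(0.0011158732959751084)) (array([ 0.6032, -0.155 ,  0.1603]), np.float64(0.004054171776396864))
in control [-0.0587 -0.0558] tool in control [-0.1183 -0.0583]
in control [-0.0621 -0.0536] tool in control [-0.1183 -0.0583]
```

{"name": "step_arm", "arguments": {"commands": [[[1,0.02,0.58,0,0,0,0],[1,0.02,0.58,0,0,0,0],[1,0.02,0.58,0.4,0,0,0],[1,0.02,0.58,0.8,0,0,0],[1,0.02,0.58,1.0,0,0,0],[1,0.02,0.58,1.0,0,0,0]]]}}

```text
time_s: 3.32
tool_pos: [0.6027, -0.156, 0.1489]
tool_rot: [-0.004, 0.554, 0.833, -0.001]
ft_force: [-0.1, -0.0, -0.7]
grip_width: 0.0873
finger_force: 0.0
```

Run:
```python
from h import *
im=capture("wrist");cv2.imwrite("pics/w2.png",im);o=get_obs();print(o['tool_pos'],o['ft_force'],proj(calibration("wrist"),o['tool_pos']))
```

```text
[ 0.6042615  -0.15620567  0.152282  ] [-0.11430112 -0.06019927  0.46393391] [253.81055225 224.79852756]
```

View pics/w2.png

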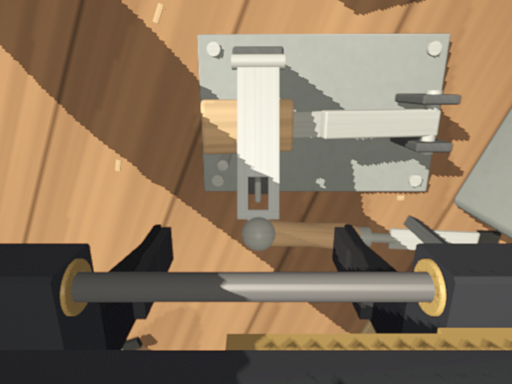

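The ball is at (258,233), almost centred between the fingers. I'll check the small offset.

Run:
```python
from h import *
from scipy.spatial.transform import Rotation as Ro
o=get_obs();c=calibration("wrist");T=Ro.from_quat(np.roll(o['tool_rot'],-1)).as_matrix()
for z in(.154,.157,.16):print(z,T.T@(onz(c,(258.5,233),z)-o['tool_pos'])*1000)
```

```text
0.154 [-4.77788439  2.91636186 -1.74227006]
0.157 [-3.38137134  2.85568851 -4.7381709 ]
0.16 [-1.98485829  2.79501515 -7.73407175]
```

{"name": "step_arm", "arguments": {"commands": [[[1,-0.03,0.03,0.09,0,0,0],[1,-0.03,0.03,0.09,0,0,0],[-1,-0.03,0.03,0.09,0,0,0],[-1,-0.03,0.03,0.09,0,0,0],[-1,-0.03,0.03,0.09,0,0,0],[-1,-0.03,0.03,0.09,0,0,0],[-1,-0.03,0.03,0.09,0,0,0],[-1,-0.03,0.03,0.09,0,0,0],[-1,-0.03,0.03,0.09,0,0,0],[-1,-0.03,0.03,0.09,0,0,0]]], "force": 20}}

```text
time_s: 4.2
tool_pos: [0.6098, -0.1579, 0.1455]
tool_rot: [0.0, 0.552, 0.834, 0.0]
ft_force: [0.1, -0.0, 0.5]
grip_width: 0.0416
finger_force: 0.0
```

{"name": "step_arm", "arguments": {"commands": [[[-1,0,0,0,0,0,0],[-1,0,0,0,0,0,0],[-1,0,0,0,0,0,0],[-1,0,0,0,0,0,0]]]}}

```text
time_s: 4.53
tool_pos: [0.6098, -0.1579, 0.1454]
tool_rot: [-0.0, 0.552, 0.834, 0.0]
ft_force: [0.2, -0.5, -0.6]
grip_width: 0.0149
finger_force: 0.0
```

Run:
```python
from h import *
im=capture("wrist");s=capture("scene");d=capture("side")
f=lambda i:cv2.resize(i,(400,300),interpolation=cv2.INTER_CUBIC)
out=np.vstack([np.hstack([f(im),f(im[150:300,150:350])]),np.hstack([f(s[195:285,220:340]),f(d[130:220,170:290])])])
cv2.imwrite("pics/m3.png",out);o=get_obs();print(o['tool_pos'],o['ft_force'],o['grip_width'],o['finger_force'])
```

```text
[ 0.60980158 -0.15790338  0.14545495] [ 0.1486485  -0.3904853   0.12221483] 0.004467861955370907 0.0
```

View pics/m3.png

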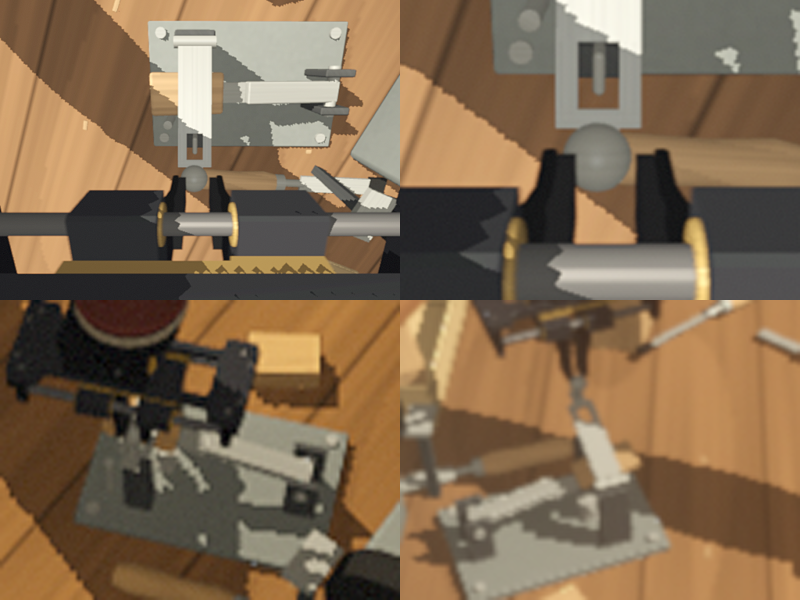

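Run:
```python
from h import *
from scipy.spatial.transform import Rotation as Ro
o=get_obs();c=calibration("wrist");T=Ro.from_quat(np.roll(o['tool_rot'],-1)).as_matrix()
print("tcp px",proj(c,o['tool_pos']),"depth",(np.array(c["R"])@o['tool_pos']+c["t"])[2])
R=np.array([[ 0.9229,  0.3851,  0.0001],[ 0.3679, -0.8819,  0.2948],[ 0.1136, -0.272 , -0.9556]]);c1=dict(c,R=R,t=np.array([-0.4398,-0.415,0.337]))
b,e=tri(c1,(318.5,178.5),c,(249,229));print(b,e,T.T@(b-o['tool_pos']))
s=calibration("scene");d=calibration("side")
for z in(.13,.14,.15,.157):print(z,onz(c,(249,229),z),T.T@(onz(c,(249,229),z)-o['tool_pos']),"scene px",proj(s,onz(c,(249,229),z)),"side",proj(d,onz(c,(249,229),z)))
```

```text
tcp px [253.88253529 224.80949292] depth 0.2061506300047023
[ 0.60555241 -0.15559804  0.15973327] 0.0003972142695684927 [ 0.00378389 -0.00300916 -0.01427822]
0.13 [ 0.61067236 -0.16820576  0.13      ] [-0.00982364 -0.00322692  0.01545431] scene px [258.29552297 242.52949496] side [221.81479403 158.68714137]
0.14 [ 0.60900941 -0.16400495  0.14      ] [-0.0053065  -0.0031148   0.00545456] scene px [258.66732414 239.52003721] side [221.97411028 157.30518944]
0.15 [ 0.60734646 -0.15980414  0.15      ] [-0.00078937 -0.00300268 -0.0045452 ] scene px [259.04229243 236.4849439 ] side [222.1358342  155.90235274]
0.157 [ 0.6061824  -0.15686358  0.157     ] [ 0.00237263 -0.00292419 -0.01154503] scene px [259.30667641 234.34494948] side [222.2505029  154.90768573]
```

Run:
```python
from h import *
im=capture("wrist");o=get_obs();print(o['tool_pos'],o['ft_force'],o['grip_width'],o['finger_force'])
s=capture("scene")
f=lambda i:cv2.resize(i,(400,400),interpolation=cv2.INTER_CUBIC)
cv2.imwrite("pics/m4.png",np.hstack([f(im[160:300,180:320]),f(s[195:285,220:310])]))
```

```text
[ 0.60980117 -0.157899    0.14543876] [ 0.29895061  0.46796553 -0.18751231] 0.0027058761533370994 0.0
```

View pics/m4.png

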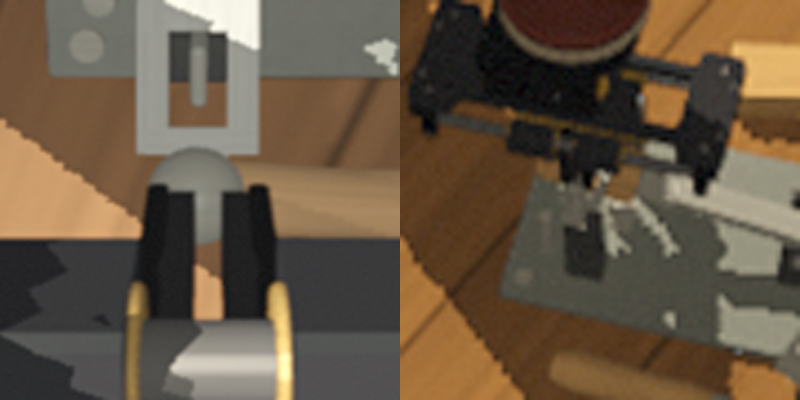

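Run:
```python
from h import *
o=get_obs();T=o['tool_pos']
for n in("scene","side"):
    c=calibration(n);print(n,"tcp",proj(c,T),"+19mm up",proj(c,T+[0,0,.019]))
s=capture("scene");d=capture("side")
f=lambda i:cv2.resize(i,(400,400),interpolation=cv2.INTER_CUBIC)
cv2.imwrite("pics/m5.png",np.hstack([f(s[210:260,235:285]),f(d[130:180,198:248])]))
```

```text
scene tcp [260.15278877 237.24227405] +19mm up [260.04160638 234.00014535]
side tcp [221.51617057 157.19349239] +19mm up [221.13531862 153.09998754]
```

View pics/m5.png

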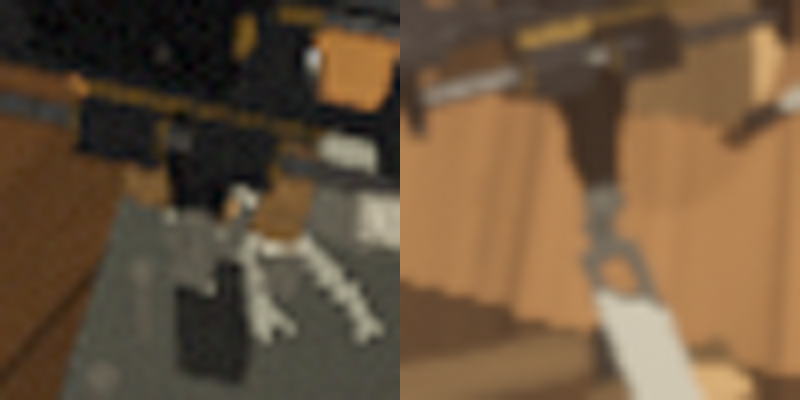

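The views put the ball just below the closed fingertips. I'll open, go lower along the wrist ray and grip again, watching the force.

{"name": "step_arm", "arguments": {"commands": [[[0.2,0,0,0,0,0,0],[0.2,0,0,0,0,0,0],[0.2,0,0,0,0,0,0],[0.2,0,0,0,0,0,0],[0.2,0,0,0,0,0,0],[0.2,0,0,0,0,0,0],[0.2,0,0,0,0,0,0],[0.2,0,0,0,0,0,0]]]}}

```text
time_s: 5.55
tool_pos: [0.6098, -0.1579, 0.1455]
tool_rot: [-0.0, 0.552, 0.834, 0.0]
ft_force: [0.1, 0.6, 0.4]
grip_width: 0.0456
finger_force: 0.0
```

{"name": "step_arm", "arguments": {"commands": [[[0.2,-0.04,-0.03,0.06,0,0,0],[0.2,-0.04,-0.03,0.12,0,0,0],[0.2,-0.04,-0.03,0.12,0,0,0],[0.2,-0.04,-0.03,0.12,0,0,0]]]}}

```text
time_s: 5.88
tool_pos: [0.608, -0.1629, 0.1326]
tool_rot: [-0.001, 0.552, 0.834, -0.0]
ft_force: [0.1, -0.0, -1.1]
grip_width: 0.0522
finger_force: 0.0
```

Run:
```python
from h import *
im=capture("wrist");d=capture("side")
f=lambda i:cv2.resize(i,(400,400),interpolation=cv2.INTER_CUBIC)
cv2.imwrite("pics/m6.png",np.hstack([f(im[160:300,180:320]),f(d[130:180,198:248])]))
```

```text
(no output)
```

View pics/m6.png

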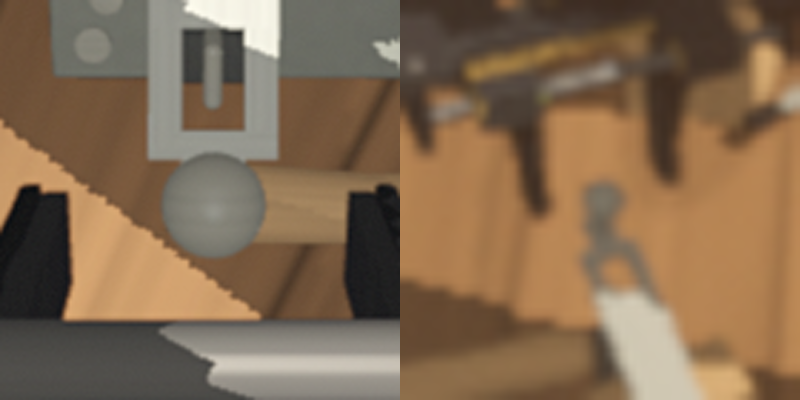

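The side view puts the fingertips about 19 mm above the reported TCP, level with the ball's centre at (223,154.5). I'll go 9 mm lower, shift 5 mm in +x, and close.

{"name": "step_arm", "arguments": {"commands": [[[0.2,0.05,0,0.09,0,0,0],[0.2,0.05,0,0.09,0,0,0],[-1,0.05,0,0.09,0,0,0],[-1,0.05,0,0.09,0,0,0],[-1,0.05,0,0.09,0,0,0],[-1,0.05,0,0.09,0,0,0],[-1,0.05,0,0.09,0,0,0],[-1,0.05,0,0.09,0,0,0],[-1,0.05,0,0.09,0,0,0],[-1,0.05,0,0.09,0,0,0]]], "force": 20}}

```text
time_s: 6.82
tool_pos: [0.6071, -0.158, 0.1247]
tool_rot: [0.0, 0.552, 0.834, 0.0]
ft_force: [3.1, 0.0, 0.2]
grip_width: 0.0185
finger_force: 20.0
```

{"name": "step_arm", "arguments": {"commands": [[[-1,0,0,0,0,0,0],[-1,0,0,0,0,0,0],[-1,0,0,0,0,0,0]]]}}

```text
time_s: 7.07
tool_pos: [0.6071, -0.158, 0.1246]
tool_rot: [0.0, 0.552, 0.834, 0.0]
ft_force: [3.5, 0.0, 0.6]
grip_width: 0.0183
finger_force: 20.0
```

{"name": "step_arm", "arguments": {"commands": [[[-1,0.04,0,-0.07,0,0,0],[-1,0.09,0,-0.13,0,0,0],[-1,0.14,0,-0.2,0,0,0],[-1,0.2,0,-0.26,0,0,0],[-1,0.27,0,-0.32,0,0,0],[-1,0.34,0,-0.38,0,0,0],[-1,0.41,0,-0.42,0,0,0],[-1,0.49,0,-0.47,0,0,0]]], "force": 30}}

```text
time_s: 7.73
tool_pos: [0.5874, -0.1117, 0.1708]
tool_rot: [-0.001, 0.551, 0.834, 0.001]
ft_force: [5.8, 4.4, -10.5]
grip_width: 0.0179
finger_force: 30.0
```

{"name": "step_arm", "arguments": {"commands": [[[-1,0.08,0,-0.01,0,0,0],[-1,0.16,0,-0.04,0,0,0],[-1,0.25,0,-0.06,0,0,0],[-1,0.33,0,-0.08,0,0,0],[-1,0.42,0,-0.09,0,0,0],[-1,0.5,0,-0.1,0,0,0],[-1,0.59,0,-0.1,0,0,0],[-1,0.68,0,-0.09,0,0,0]]]}}

```text
time_s: 8.4
tool_pos: [0.5616, -0.0503, 0.1808]
tool_rot: [0.001, 0.552, 0.834, 0.0]
ft_force: [7.2, 0.8, -1.9]
grip_width: 0.0183
finger_force: 30.0
```

{"name": "step_arm", "arguments": {"commands": [[[-1,0.09,0,0.02,0,0,0],[-1,0.17,0,0.04,0,0,0],[-1,0.25,0,0.06,0,0,0],[-1,0.33,0,0.1,0,0,0],[-1,0.41,0,0.14,0,0,0],[-1,0.49,0,0.18,0,0,0]]]}}

```text
time_s: 8.9
tool_pos: [0.5424, -0.0049, 0.1627]
tool_rot: [0.001, 0.552, 0.834, 0.001]
ft_force: [9.4, -0.4, -3.5]
grip_width: 0.018
finger_force: 30.0
```

{"name": "step_arm", "arguments": {"commands": [[[-1,0.07,0,0.05,0,0,0],[-1,0.14,0,0.11,0,0,0],[-1,0.2,0,0.17,0,0,0],[-1,0.26,0,0.23,0,0,0],[-1,0.32,0,0.31,0,0,0],[-1,0.36,0,0.38,0,0,0],[-1,0.39,0,0.44,0,0,0],[-1,0.41,0,0.48,0,0,0]]]}}

```text
time_s: 9.57
tool_pos: [0.5261, 0.034, 0.1144]
tool_rot: [0.0, 0.551, 0.834, 0.001]
ft_force: [4.7, 3.4, 2.9]
grip_width: 0.0179
finger_force: 30.0
```

{"name": "step_arm", "arguments": {"commands": [[[1,0,0,0,0,0,0],[1,0,0,0,0,0,0],[1,0,0,0,0,0,0],[1,0,0,0,0,0,0],[1,0,0,0,0,0,0],[1,0,0,0,0,0,0],[1,0,0,0,0,0,0],[1,0,0,0,0,0,0]]]}}

```text
time_s: 10.23
tool_pos: [0.5256, 0.0322, 0.1144]
tool_rot: [-0.0, 0.552, 0.834, -0.0]
ft_force: [0.5, -0.0, 0.0]
grip_width: 0.0634
finger_force: 0.0
```

{"name": "step_arm", "arguments": {"commands": [[[1,0.1,0,-0.1,0,0,0],[1,0.1,0,-0.3,0,0,0],[1,0.1,0,-0.5,0,0,0],[1,0.1,0,-0.7,0,0,0],[1,0.1,0,-1,0,0,0],[1,0.1,0,-1,0,0,0]]]}}

```text
time_s: 10.73
tool_pos: [0.524, 0.043, 0.2207]
tool_rot: [0.003, 0.552, 0.834, 0.002]
ft_force: [-0.2, -0.3, 0.1]
grip_width: 0.0862
finger_force: 0.0
```

{"name": "step_arm", "arguments": {"commands": [[[-1,-1,0,-0.3,0,0,0],[-1,-1,0,-0.3,0,0,0],[-1,-1,0,-0.3,0,0,0],[-1,-1,0,-0.3,0,0,0]]]}}

```text
time_s: 11.07
tool_pos: [0.5625, -0.0557, 0.2461]
tool_rot: [0.001, 0.555, 0.832, -0.0]
ft_force: [-1.6, 0.5, -0.6]
grip_width: 0.0679
finger_force: 0.0
```

{"name": "step_arm", "arguments": {"commands": [[[-1,-0.57,-0.1,0,0,0,0],[-1,-0.57,-0.1,0,0,0,0],[-1,-0.57,-0.1,0,0,0,0],[-1,-0.57,-0.1,0,0,0,0],[-1,-0.57,-0.1,0,0,0,0],[-1,-0.57,-0.1,0,0,0,0],[-1,-0.57,-0.1,0,0,0,0],[-1,-0.57,-0.1,0,0,0,0]]]}}

```text
time_s: 11.73
tool_pos: [0.574, -0.1059, 0.2447]
tool_rot: [0.0, 0.551, 0.834, 0.0]
ft_force: [-0.8, -0.3, -0.2]
grip_width: 0.0147
finger_force: 0.0
```

{"name": "step_arm", "arguments": {"commands": [[[-1,0,0,0,0,0,0],[-1,0,0,0,0,0,0],[-1,0,0,0,0,0,0]]]}}

```text
time_s: 11.98
tool_pos: [0.5739, -0.1067, 0.2445]
tool_rot: [-0.0, 0.552, 0.834, -0.0]
ft_force: [0.3, -1.2, -0.9]
grip_width: 0.0016
finger_force: 0.0
```

Run:
```python
from h import *
o=get_obs();c=calibration("wrist");im=capture("wrist");s=capture("scene");d=capture("side")
f=lambda i,w,h:cv2.resize(i,(w,h),interpolation=cv2.INTER_CUBIC)
cv2.imwrite("pics/m7.png",np.hstack([np.vstack([im,np.zeros((216,512,3),np.uint8)]),np.vstack([f(s[190:290,225:321],288,300),f(d[150:250,165:261],288,300)])]))
y=.3957;R=np.array([[np.cos(y),-np.sin(y)],[np.sin(y),np.cos(y)]]);ctr=np.array([.6398,-.0817])
print(o['tool_pos'],R.T@(o['tool_pos'][:2]-ctr))
def w(x,yy,z):return np.r_[ctr+R@[x,yy],z]
print("pad corners",[proj(c,w(x,yy,.089-.18*0)).round() .tolist()for x in(-.105,-.035)for yy in(-.02,.02)])
for a in(2.2,2.46):
    P=w(-.06,.045-.113*np.cos(a)+.028*np.sin(a),.0985+.113*np.sin(a)+.028*np.cos(a))
    print(a,[proj(k,P).round(1).tolist() for k in(c,calibration("scene"),calibration("side"))])
    P=w(-.06,.045-.124*np.cos(a),.0985+.124*np.sin(a))
    print(' strapend',[proj(k,P).round(1).tolist() for k in(c,calibration("scene"),calibration("side"))])
```

```text
[ 0.5739306  -0.10672732  0.24447433] [-0.07042636  0.00229626]
pad corners [[221.0, 186.0], [221.0, 150.0], [285.0, 186.0], [287.0, 150.0]]
2.2 [[269.3, 13.7], [275.6, 177.8], [239.9, 185.1]]
 strapend [[270.7, 33.2], [274.4, 177.1], [237.9, 176.2]]
2.46 [[268.1, -2.9], [276.8, 178.4], [241.9, 194.0]]
 strapend [[269.8, 1.3], [276.2, 175.3], [240.6, 185.8]]
```

View pics/m7.png

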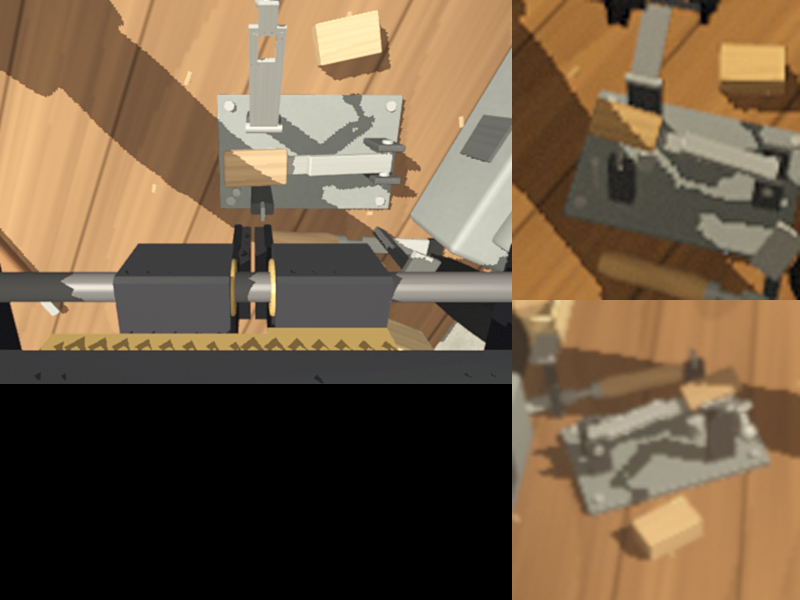

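The hasp lies folded over past 2.4 rad, with the pad at rest beneath the tool and its corners at (221–287, 150–186). Now I'll descend.

{"name": "step_arm", "arguments": {"commands": [[[-1,-0.02,0,0.3,0,0,0],[-1,-0.02,0,0.6,0,0,0],[-1,-0.02,0,0.9,0,0,0],[-1,-0.02,0,1.0,0,0,0],[-1,-0.02,0,1.0,0,0,0]]]}}

```text
time_s: 12.55
tool_pos: [0.5729, -0.1086, 0.1419]
tool_rot: [-0.002, 0.552, 0.834, -0.001]
ft_force: [-0.1, 0.1, 0.5]
grip_width: 0.0003
finger_force: 0.0
```

{"name": "step_arm", "arguments": {"commands": [[[-1,0,0,0.15,0,0,0],[-1,0,0,0.3,0,0,0],[-1,0,0,0.38,0,0,0],[-1,0,0,0.38,0,0,0],[-1,0,0,0.38,0,0,0]]]}}

```text
time_s: 12.97
tool_pos: [0.5753, -0.1087, 0.1076]
tool_rot: [0.0, 0.552, 0.834, 0.0]
ft_force: [0.5, -0.9, -0.6]
grip_width: 0.0005
finger_force: 0.0
```

{"name": "step_arm", "arguments": {"commands": [[[-1,0,0,0.05,0,0,0],[-1,0,0,0.1,0,0,0],[-1,0,0,0.1,0,0,0]]]}}

```text
time_s: 13.22
tool_pos: [0.5745, -0.1087, 0.096]
tool_rot: [-0.0, 0.552, 0.834, -0.0]
ft_force: [-0.7, -0.3, 0.4]
grip_width: 0.0005
finger_force: 0.0
```

{"name": "step_arm", "arguments": {"commands": [[[-1,0,0,0.05,0,0,0],[-1,0,0,0.1,0,0,0],[-1,0,0,0.1,0,0,0]]]}}

```text
time_s: 13.47
tool_pos: [0.5741, -0.1086, 0.0853]
tool_rot: [-0.001, 0.552, 0.834, -0.0]
ft_force: [-0.6, 0.2, -0.2]
grip_width: 0.0004
finger_force: 0.0
```

{"name": "step_arm", "arguments": {"commands": [[[-1,0,0,0.05,0,0,0],[-1,0,0,0.05,0,0,0],[-1,0,0,0.05,0,0,0]]]}}

```text
time_s: 13.72
tool_pos: [0.5746, -0.1087, 0.0811]
tool_rot: [-0.0, 0.552, 0.834, -0.0]
ft_force: [-0.7, 0.2, 0.6]
grip_width: 0.0004
finger_force: 0.0
```

{"name": "step_arm", "arguments": {"commands": [[[-1,0,0,0.05,0,0,0],[-1,0,0,0.05,0,0,0],[-1,0,0,0.05,0,0,0]]]}}

```text
time_s: 13.97
tool_pos: [0.5745, -0.1087, 0.0762]
tool_rot: [-0.0, 0.552, 0.834, -0.0]
ft_force: [0.8, 1.2, -0.0]
grip_width: 0.0007
finger_force: 0.0
```

{"name": "step_arm", "arguments": {"commands": [[[-1,0,0,0.05,0,0,0],[-1,0,0,0.05,0,0,0],[-1,0,0,0.05,0,0,0]]]}}

```text
time_s: 14.22
tool_pos: [0.5745, -0.1086, 0.0711]
tool_rot: [-0.0, 0.552, 0.834, -0.0]
ft_force: [-0.1, 0.2, -0.4]
grip_width: 0.0007
finger_force: 0.0
```

{"name": "step_arm", "arguments": {"commands": [[[-1,0,0,0.03,0,0,0],[-1,0,0,0.03,0,0,0],[-1,0,0,0.03,0,0,0]]]}}

```text
time_s: 14.47
tool_pos: [0.5746, -0.1087, 0.0683]
tool_rot: [-0.0, 0.552, 0.834, -0.0]
ft_force: [-0.1, 0.1, -0.6]
grip_width: 0.0003
finger_force: 0.0
```

{"name": "step_arm", "arguments": {"commands": [[[-1,0,0,0.03,0,0,0],[-1,0,0,0.03,0,0,0],[-1,0,0,0.03,0,0,0]]]}}

```text
time_s: 14.72
tool_pos: [0.5746, -0.1087, 0.0653]
tool_rot: [-0.0, 0.552, 0.834, -0.0]
ft_force: [0.4, 0.4, -0.6]
grip_width: 0.0004
finger_force: 0.0
```

{"name": "step_arm", "arguments": {"commands": [[[-1,0,0,0.03,0,0,0],[-1,0,0,0.03,0,0,0],[-1,0,0,0.03,0,0,0]]]}}

```text
time_s: 14.97
tool_pos: [0.5751, -0.1088, 0.0627]
tool_rot: [0.0, 0.552, 0.834, 0.0]
ft_force: [0.4, 0.4, 3.9]
grip_width: 0.0006
finger_force: 1.4
```

{"name": "step_arm", "arguments": {"commands": [[[-1,0,0,0.03,0,0,0],[-1,0,0,0.06,0,0,0],[-1,0,0,0.1,0,0,0],[-1,0,0,0.1,0,0,0],[-1,0,0,0.1,0,0,0]]]}}

```text
time_s: 15.38
tool_pos: [0.5744, -0.109, 0.0521]
tool_rot: [-0.0, 0.552, 0.834, -0.0]
ft_force: [-2.3, -1.6, 4.8]
grip_width: 0.0005
finger_force: 2.1
```

{"name": "step_arm", "arguments": {"commands": [[[-1,0,0,0.03,0,0,0],[-1,0,0,0.06,0,0,0],[-1,0,0,0.1,0,0,0],[-1,0,0,0.1,0,0,0],[-1,0,0,0.1,0,0,0]]]}}

```text
time_s: 15.8
tool_pos: [0.5745, -0.109, 0.0425]
tool_rot: [-0.0, 0.552, 0.834, -0.0]
ft_force: [-3.5, -2.5, 6.6]
grip_width: 0.0004
finger_force: 2.8
```

Run:
```python
from h import *
F=[];G=[]
for n in ["side"]*4:
    d=capture(n);o=get_obs();F.append(o['ft_force']);G.append(o['finger_force'])
s=capture("scene");w=capture("wrist")
cv2.imwrite("pics/wA.png",w);cv2.imwrite("pics/sA.png",s);cv2.imwrite("pics/dA.png",d)
print(o['time_s'],o['tool_pos'],np.mean(F,0),np.mean(G))
```

```text
16.0 [ 0.5744954  -0.10899129  0.0427131 ] [-2.92133818 -1.87746224  5.72782576] 2.748059823643416
```

{"name": "step_arm", "arguments": {"commands": [[[-1,0,0,0.03,0,0,0],[-1,0,0,0.06,0,0,0],[-1,0,0,0.08,0,0,0],[-1,0,0,0.08,0,0,0],[-1,0,0,0.08,0,0,0],[-1,0,0,0.08,0,0,0],[-1,0,0,0.08,0,0,0],[-1,0,0,0.08,0,0,0]]]}}

```text
time_s: 16.77
tool_pos: [0.5744, -0.1091, 0.0348]
tool_rot: [-0.0, 0.552, 0.834, -0.0]
ft_force: [-4.3, -2.0, 6.2]
grip_width: 0.0005
finger_force: 3.4
```

Run:
```python
from h import *
F=[];G=[]
for i in range(5):
    w=capture("wrist");o=get_obs();F.append(o['ft_force']);G.append(o['finger_force'])
c=calibration("wrist");cv2.imwrite("pics/wB.png",w)
print(o['time_s'],o['tool_pos'],np.mean(F,0),np.mean(G))
y=.3957;R=np.array([[np.cos(y),-np.sin(y)],[np.sin(y),np.cos(y)]]);ctr=np.array([.6398,-.0817])
for th in(0,.1,.145,.18,.215,.28):
    a=.18-th;n=np.array([np.sin(a),np.cos(a)]);u=np.array([-np.cos(a),np.sin(a)])
    k=np.array([.085,.055])+u*.155+n*.006  # level: z=.061
    P=[]
    for e in(.035,-.035):
        for yy in(-.02,.02):
            q=k+u*e;P.append(proj(c,np.r_[ctr+R@[q[0],yy],q[1]]).round(1).tolist())
    print(th,"-x end(-y,+y), +x end",P)
hsv=cv2.cvtColor(w,cv2.COLOR_BGR2HSV)
m=((hsv[...,0]<25)&(hsv[...,1]>60)&(hsv[...,2]>60)).astype(np.uint8)
for r in range(120,230,8):print(r,''.join('#' if v else '.' for v in m[r,160:340:3]))
```

```text
17.0167 [ 0.57438305 -0.10909416  0.03478419] [-4.12210945 -2.20689915  6.89829012] 3.355452303774655
0 -x end(-y,+y), +x end [[190.0, 315.7], [185.3, 237.8], [331.2, 299.8], [337.7, 226.7]]
0.1 -x end(-y,+y), +x end [[190.6, 291.8], [186.5, 220.8], [322.2, 286.2], [327.6, 217.1]]
0.145 -x end(-y,+y), +x end [[192.0, 282.5], [188.2, 214.2], [319.2, 280.6], [324.2, 213.2]]
0.18 -x end(-y,+y), +x end [[193.5, 275.8], [189.9, 209.6], [317.3, 276.4], [322.1, 210.2]]
0.215 -x end(-y,+y), +x end [[195.3, 269.5], [192.0, 205.2], [315.7, 272.4], [320.3, 207.4]]
0.28 -x end(-y,+y), +x end [[199.3, 258.9], [196.4, 197.9], [313.6, 265.3], [317.8, 202.6]]
120 #########...................................................
128 #########...................................................
136 #########...................................................
144 #########...................................................
152 #########...................................................
160 #########...................................................
168 ##########..................................................
176 ##########..................................................
184 ##########..................................................
192 ##########..................................................
200 ##########..................................................
208 ##########.#########################################........
216 ######################################################......
224 ######################################################......
```

Run:
```python
import cv2,numpy as np
w=cv2.imread("pics/wB.png");hsv=cv2.cvtColor(w,cv2.COLOR_BGR2HSV)
m=((hsv[...,0]<25)&(hsv[...,1]>60)&(hsv[...,2]>60))
print([(x,int(190+np.argmax(m[190:240,x]))) for x in range(194,324,8)])
```

```text
[(194, 207), (202, 206), (210, 206), (218, 206), (226, 206), (234, 206), (242, 206), (250, 206), (258, 206), (266, 206), (274, 206), (282, 206), (290, 206), (298, 206), (306, 206), (314, 207), (322, 190)]
```

```bash
python3 -c "
from station import *
print(job_done())"
```

```text
the job is handed in; nothing more can be done
None
```

I swung the hasp over to about 2.4–2.5 rad, pressed the pad to about level with the index post, and handed the job in still holding it with about 7 N; I measured these from the camera and force readings, and the hand-in returned no verdict.

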